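# Fit the keyed reference light to the photometer and hold it home

### The job

Gently lower the lid of the small white photometer until it is fully shut over the sample vial. Then take the knurled reference-light cap from the bench, set it over the port on the lid and turn it until its hidden keyways drop over the port's three pins, and push it fully home, flush on the port's flange, against the spring shutter. The shutter stays open for the reading only while the cap is held down, so finish with the gripper still holding the cap home; leave the beaker, the reagent bottle and the spare vial undisturbed.

Things in the scene. Friction and masses are not known exactly. Their poses are not given: they have to be found in the camera images.
- reader: bench photometer fixed to the worktop: white housing 150 deep (x) x 130 wide (y) x 72 high, a sloping keypad at its front (-x, towards the robot) and, behind it, a flat grey lid over the sample well. Origin: centre of its underside; z up; x points from keypad to hinge. A tall stirrer stand (column near x 0.7, y 0) rises behind to its right: swing the arm round in front of it.
- lid (a joint): lid angle, rad: 0 = shut, grows as the front edge rises, 1.75 at most. It stays at any angle by hinge friction (0.35 N m, 3 to 6 N at the front edge). A slab 105 long (hinge to front edge) x 130 wide x 16 thick; it can be pushed down with shut fingers on its outer face near the front edge.
- lid_hinge (a point): point on the lid's hinge axis (parallel to the reader's y), mid width, at the back edge of the lid's underside: 75 mm behind the reader's origin, 72 mm above the worktop. Axes turn with the lid: x along the lid away from its front edge, z its outward normal.
- lid_edge (a point): middle of the lid's front edge on its outer (upper) face: 105 mm from the hinge along the lid, 16 mm above its underside; 88 mm above the worktop when shut. Axes as lid_hinge. A finger tab 46 wide and 6 thick sticks out 7 mm beyond this edge.
- port (a point): centre of the port on the lid's outer face, on top of its flange (aluminium disc 58 across, 3 thick), 56 mm from the hinge; 91 mm above the worktop when the lid is shut. z is the outward normal. Three brass pins 5 thick, 120 degrees apart, stick out 4.5 radially from the port's spigot; their centres are 12 above the flange, their tops 14.5.
- spigot_top (a point): centre of the chamfered top of the dark steel spigot, 32 across, that stands 24 mm high on the port's flange. From it a white spring plunger (the shutter), 16 across, stands up a further 10 mm. If a keyway's side binds on a pin on the way home, ease the cap back up a little, turn it 0.05 to 0.1 rad either way and push again.
- plunger (a joint): how far the shutter plunger is pushed in, m: 0 = out, 0.006 = cap fully home on the flange. The spring gives 6 N at the start, 10 N at 0.006, and pushes the cap back up 6 mm when it is let go.
- cap: reference light: loose pale knurled metal cap, black top, thin blue line round its foot, 48 mm diameter x 48 tall, about 0.16 kg, open below, standing mouth down. Origin: centre of its lower rim; z up. On the port its rim rests on the pin tops unless the keyways stand within 0.13 rad of the pins; then it drops to 6 mm above the flange, where its roof (28 above the rim) meets the plunger.
- cap_grip (a point): point on the cap's axis 35 mm above its rim, where it is solid and best gripped across. Below, a hidden bush (bore 35, 16 high from the rim) has three full-height keyways 10 wide, 120 degrees apart, at an angle that cannot be seen and has no known relation to the cap's axes. A turn of at most 2.1 rad finds them, e.g. in steps of 0.2 rad, pressing lightly (5 N) after each.
- beaker: empty glass beaker, 77 x 71 x 99 mm, loose, upright; origin at the centre of its underside; leave alone
- reagent: white-capped plastic reagent bottle, 49 mm diameter x 117 mm, loose, upright; origin at the centre of its underside; leave alone
- vial: spare clear vial with red cap, 24 mm diameter x 58 mm, loose, upright; origin at the centre of its underside; leave alone

How it is judged:
By the outcome, as a careful person would: the job done as asked, in the order asked, and still so for the second after the job is handed in, while the arm keeps its last pose, push and grip.
It also fails if it takes over 72 s, if anything falls off the work surface, if the arm or the gripper's body presses on something with over 40 N, if the wrist force passes 120 N, or if a joint passes its speed limit or range.

### The arm

A 6-joint arm with a two-finger parallel gripper is mounted at the origin on a cart in front of the work surface, level with it; the furniture and walls round the work are solid. World frame = base frame: x ahead of the robot, y to its left, z up, the work surface at z = 0. Lengths are in mm, angles in rad, forces in N, time in s.
With the tool pointing down it reaches from about 325 to 1000 mm from the base axis. Payload 5.1 kg.
Tool frame: the origin (TCP) lies on the front face of the gripper's body, between the roots of the fingers; the fingertips stand 73 mm ahead of it and the grasp point (between the pads) lies 54 mm ahead of it (env.grasp_offset is the distance from the TCP to the grasp point, in mm); z points along the fingers, y is the line along which they close (so a half turn about z gives the same grasp; the last joint's range is limited). The gripper opens to 85 mm and grips with 20 to 120 N. Pads are 22 mm wide; open, the fingers measure 114 mm over their backs; the gripper's body (76 mm by 85 mm) begins 54 mm behind the grasp point. The pads swing forward as they close: fully open they stand 13 mm farther back than shut.
Start: joints at [-1.309, 0.124, 1.65, -0, 1.367, -0.083], TCP at [219.673, -611.743, 303.922] pointing down, gripper open.
Joint ranges: [-2.61, 2.61], [-1.02, 2.33], [0.03, 2.71], [-1.35, 4.49], [0.32, 2.68], [-2.91, 2.91]. Speed limits (rad/s): [2.57, 2.57, 3.14, 3.14, 3.14, 3.14].

### API

Orientations are given as [roll, pitch, yaw] about the fixed x, y, z axes, in that order (R = Rz(yaw) Ry(pitch) Rx(roll)).
In Python, from bench import env, eyes gives the robot as it stands.
- The arm moves only by the tool drive_tool, never from a script. Its argument "series" is text: rows parted by semicolons, each of 5 numbers parted by spaces: the shift along the tool's x, y, z in m, then the turn about the tool's z in degrees, then the finger opening in m, from 0 to 0.0854. A call has 1 to 12 rows; each row shifts and turns the commanded pose from where the row before left it, along the tool's axes as they then stand; what a row does not reach is not made up. A row lasts 1/8 s, in which the tool goes at most 62.5 mm and 10.7 degrees, less where a joint would pass 70% of its speed; a pose out of reach is approached as far as the arm can. A call is refused whole if a number of a shift passes 0.0625 or a number of a turn 10.7, either way. A call with a gripper value outside its range is refused whole. The fingers move at their own pace and stop on an object; "newtons" is the grip in N (left out, the last holds). Time passes only in rows, so rows that do not move let the fingers close. It gives the time, the measured TCP pose, the force, the opening and the grip force at its end, in the units of the state.
- env.observe(): the state, without advancing time (a new reading comes with each control period).
- eyes.grab_frame(name): name is "side" or "top"; returns a dict with "frame" (420x560x3 uint8, red, green, blue), "K" (3x3 intrinsics, pixels), "rvec" (rotation vector, rad) and "tvec" (3), from world to camera coordinates, as OpenCV has them. Camera axes: x right, y down, z forward; pixel columns grow to the right and rows downward; lengths in mm; the calibration is good to about 2 mm. A picture is of the moment at which its call begins. There is no depth.
- env.hand_in(): hands the job in; it is judged then, once.
The state is a dict: "clock": time; "joints": joint angles; "qvel": joint speeds; "tau": joint torques, N m; "tcp_pos": TCP position; "ee_rot": TCP orientation; "contact_force": force on the tool from outside, world axes, zero at the start; "torque": the same for the moment, N m; "finger_gap": opening from 0.0 (shut) to 1.0 (fully open); "grasp_force": force on a finger pad.
Only numpy, scipy, OpenCV 4.12 (cv2) and the standard library are available. Lean on these libraries where they do the work, as an engineer would, in place of code of your own. Each camera call takes 0.05 s, during which the arm holds its last target. There are 200 camera calls.

## Working session

There is one attempt and no reset: what is moved stays moved. The work goes in short steps, Python scripts to look and compute and a tool call to move; the robot and the scene stay as the last step left them, time stands still between calls to the robot, and variables do not carry over. Pictures are saved under pics/ and viewed, at most 10 in all, crops included, and the job is handed in when it is done.

Besides the shell and the picture viewer there is one more tool, called after "Call:" as a command line: name --argument value ..., lists and objects as JSON in quotes. drive_tool: Moves the arm, as the interface text tells. Its arguments: {"type":"object","properties":{"series":{"type":"string"},"newtons":{"type":"number"}},"required":["series"]}

```bash
mkdir -p pics; ls; python3 - <<'E'
from bench import env, eyes
import cv2,numpy as np
s=env.observe();print(s)
for n in("side","top"):
    f=eyes.grab_frame(n);cv2.imwrite(f"pics/{n}0.png",f["frame"][:,:,::-1])
    print(n,f["K"].tolist(),f["rvec"],f["tvec"])
E
```

```text
pics
{'clock': 0.0, 'joints': array([-1.30860974e+00,  1.24490481e-01,  1.65169638e+00,  6.95802500e-06,
        1.36750292e+00, -8.25968389e-02]), 'qvel': array([ 3.76669720e-04,  2.86098848e-04, -1.20362836e-05, -1.39835528e-03,
        5.71312314e-04,  1.34009415e-03]), 'tau': array([ 2.21764334e-03, -4.23608315e+01, -3.65448296e+01, -7.70082715e-05,
        6.80911937e-03,  7.21571837e-06]), 'tcp_pos': array([ 219.54903491, -611.29993465,  302.64909815]), 'ee_rot': array([-3.13950323e+00, -1.79808212e-04,  3.44781825e-01]), 'contact_force': array([-0.53357249, -0.96371962, -0.28840139]), 'torque': array([-0.01473012, -0.00062229, -0.01045212]), 'grasp_force': 0.0, 'finger_gap': 1.0014579935091699}
side [[474.90402259181656, 0.0, 278.6142732396629], [0.0, 474.90402259181656, 204.82528287339468], [0.0, 0.0, 1.0]] [ 2.15799967  0.00767043 -0.0264123 ] [-489.42926541   96.12498985 1216.76584065]
top [[386.31125159652197, 0.0, 282.59233019960885], [0.0, 386.31125159652197, 206.32794194792575], [0.0, 0.0, 1.0]] [ 2.15057726 -2.20426129  0.08218139] [   3.45518327  499.39121346 1020.94823002]
```

View pics/side0.png

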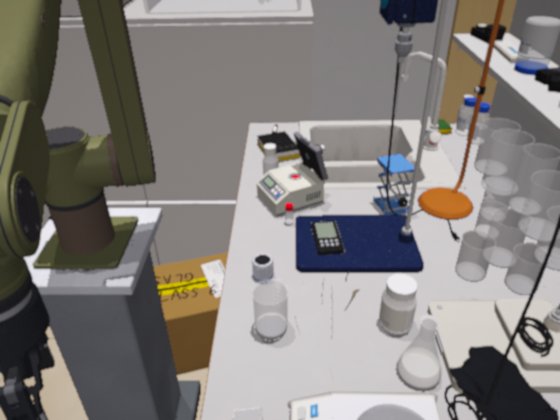

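View pics/top0.png

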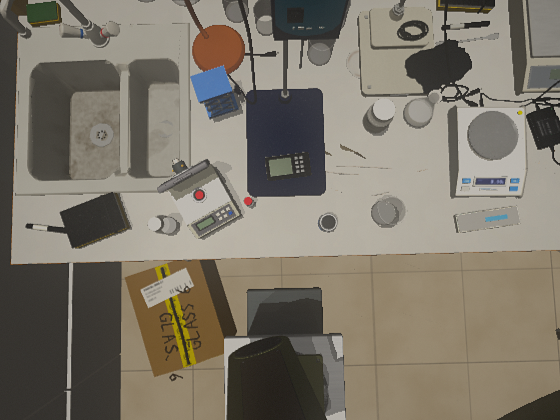

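```bash
cat > h.py <<'E'
from bench import env, eyes
import cv2,numpy as np
def cam(n):
    f=eyes.grab_frame(n);R=cv2.Rodrigues(np.array(f["rvec"],float))[0];return f,R
def ray(f,R,uv,z):
    "world point on pixel ray at height z"
    d=R.T@np.linalg.inv(f["K"])@np.array([uv[0],uv[1],1.]);c=-R.T@np.ravel(f["tvec"])
    return c+d*(z-c[2])/d[2]
def proj(f,P):
    return cv2.projectPoints(np.array(P,float).reshape(-1,3),f["rvec"],np.array(f["tvec"],float),f["K"],None)[0][:,0]
def crop(f,x,y,w,h,k):
    return cv2.resize(f["frame"][y:y+h,x:x+w,::-1],None,fx=k,fy=k,interpolation=cv2.INTER_CUBIC)
def show(name,a,b):
    cv2.imwrite("pics/"+name,np.hstack([a,b]))
E
python3 - <<'E'
from h import *
t,Rt=cam("top");s,Rs=cam("side")
A=np.vstack([crop(t,150,150,100,75,4),crop(t,300,190,100,75,4)])
A=np.vstack([crop(t,150,150,100,100,4),crop(t,300,200,100,50,4)])
B=np.vstack([crop(s,250,125,100,100,4),crop(s,230,245,100,50,4)])
show("z1.png",A,B)
for uv,z in(((328,222),48),((388,211),99),((249,201),58),((160,225),117),((380,115),117),((199,195),40)):print(uv,ray(t,Rt,uv,z).round())
print(ray(s,Rs,(263,260),48).round())
E
```

```text
(328, 222) [ 453. -127.   48.]
(388, 211) [ 475. -271.   99.]
(249, 201) [512.  78.  58.]
(160, 225) [453. 291. 117.]
(380, 115) [ 713. -257.  117.]
(199, 195) [533. 212.  40.]
[ 457. -128.   48.]
```

View pics/z1.png

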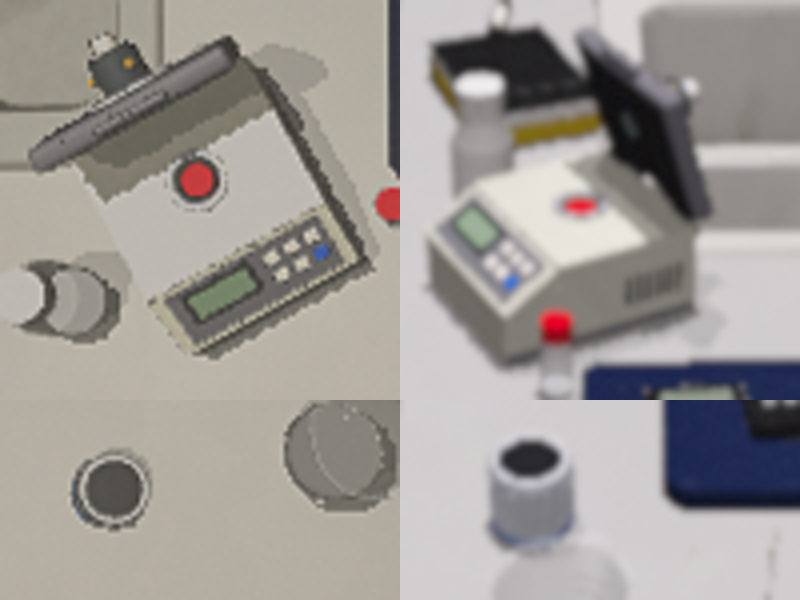

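```bash
cat > fit.py <<'E'
from h import *
from scipy.optimize import least_squares
def T(p,P):
    x,y,yaw=p[:3];c,s=np.cos(yaw),np.sin(yaw);P=np.asarray(P,float).reshape(-1,3)
    return np.c_[x+c*P[:,0]-s*P[:,1],y+s*P[:,0]+c*P[:,1],P[:,2]]
def lidp(a,L):  # L: distance from hinge toward front, y, height above underside
    L=np.asarray(L,float).reshape(-1,3);c,s=np.cos(a),np.sin(a)
    return np.c_[75-L[:,0]*c+L[:,2]*s, L[:,1], 72+L[:,0]*s+L[:,2]*c]
E
python3 - <<'E'
from fit import *
t,_=cam("top");s,_=cam("side")
ct=lambda a:np.array([150+(a[0]+.5)/4-.5,150+(a[1]+.5)/4-.5]);cs=lambda a:np.array([250+(a[0]-400+.5)/4-.5,125+(a[1]+.5)/4-.5])
obs=[(t,ct((372,268)),'b',(-75,-65,0)),(t,ct((205,358)),'b',(-75,65,0)),
(s,cs((508,365)),'b',(-75,-65,0)),(s,cs((428,288)),'b',(-75,65,0)),(s,cs((692,318)),'b',(75,-65,0)),
(t,ct((30,155)),'l',(105,65,16)),(t,ct((224,38)),'l',(105,-65,16)),(t,ct((42,170)),'l',(105,65,0)),(t,ct((238,57)),'l',(105,-65,0)),
(s,cs((580,38)),'l',(105,65,0)),(s,cs((640,82)),'l',(105,-65,16)),(s,cs((710,212)),'l',(0,-65,16))]
def pr(p,o):
    P=T(p,o[3]) if o[2]=='b' else T(p,lidp(p[3],o[3]))
    return proj(o[0],P)[0]
f=lambda p:np.concatenate([pr(p,o)-o[1] for o in obs])
r=least_squares(f,[540,200,.5,1.5],loss='soft_l1');print(r.x.round(3),r.cost);print(f(r.x).reshape(-1,2).round(1).tolist())
p=r.x
for n,P in(("port",(56,0,19)),("edge",(105,0,16)),("spig",(56,0,43))):print(n,T(p,lidp(p[3],P)).round(),'shut',T(p,lidp(0,P)).round())
for im,(x,y) in((t,(150,150)),(s,(250,125))):
    img=crop(im,x,y,100,100,4)
    for o in [(1,2)]:
        for P in [T(p,[(-75,-65,0),(-75,65,0),(75,65,0),(75,-65,0)]),T(p,lidp(p[3],[(0,65,0),(0,-65,0),(105,-65,0),(105,65,0)])),T(p,lidp(p[3],[(0,65,16),(0,-65,16),(105,-65,16),(105,65,16)])),T(p,lidp(p[3],[(56,0,19),(56,0,43)]))]:
            q=((proj(im,P)-[x,y]+.5)*4).astype(np.int32);cv2.polylines(img,[q],True,(0,0,255),1)
    if x==150:A=img
    else:show("fit.png",A,img)
# cap
for n,im,R,uv,z in(("t",t,cv2.Rodrigues(t["rvec"])[0],(300+113/4,200+88/4),48),("s",s,cv2.Rodrigues(s["rvec"])[0],(230+130/4,245+58/4),48)):print(n,ray(im,R,uv,z))
E
```

```text
[5.15196e+02 1.94195e+02 4.90000e-01 1.29100e+00] 23.93672658381555
[[-0.0, -1.6], [0.1, -0.7], [-1.1, 2.8], [-1.2, -0.6], [0.1, -0.1], [-1.1, -1.5], [-0.0, 0.2], [-0.3, 0.7], [0.0, 1.5], [-2.8, -0.9], [11.1, 3.9], [1.4, 1.9]]
port [[584. 231. 131.]] shut [[532. 203.  91.]]
edge [[569. 223. 177.]] shut [[489. 180.  88.]]
spig [[604. 242. 138.]] shut [[532. 203. 115.]]
t [ 453.03812582 -127.21144602   48.        ]
s [ 455.80335485 -125.88900849   48.        ]
```

View pics/fit.png

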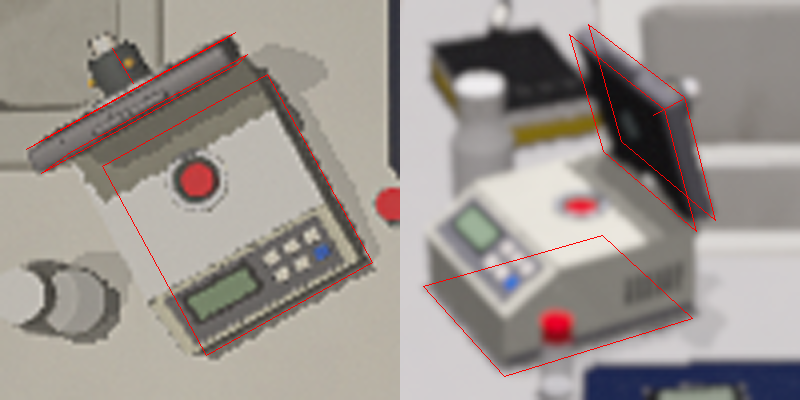

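```bash
python3 - <<'E'
from fit import *
t,Rt=cam("top");s,Rs=cam("side")
ct=lambda a:np.array([150+(a[0]+.5)/4-.5,150+(a[1]+.5)/4-.5]);cs=lambda a:np.array([250+(a[0]-400+.5)/4-.5,125+(a[1]+.5)/4-.5])
obs=[(t,ct((372,268)),'b',(-75,-65,0)),(t,ct((205,358)),'b',(-75,65,0)),
(s,cs((506,368)),'b',(-75,-65,0)),(s,cs((428,288)),'b',(-75,65,0)),(s,cs((692,318)),'b',(75,-65,0)),
(t,ct((30,155)),'l',(105,65,16)),(t,ct((226,38)),'l',(105,-65,16)),(t,ct((42,170)),'l',(105,65,0)),(t,ct((238,57)),'l',(105,-65,0)),
(s,cs((578,35)),'l',(105,65,0)),(s,cs((687,98)),'l',(105,-65,16)),(s,cs((710,212)),'l',(0,-65,16)),
(t,ct((100,42)),'l',(56,0,53)),(s,cs((690,88)),'l',(56,0,53)),(s,cs((695,212)),'l',(0,-65,0))]
def pr(p,o):
    P=T(p,o[3]) if o[2]=='b' else T(p,lidp(p[3],o[3]))
    return proj(o[0],P)[0]
f=lambda p:np.concatenate([pr(p,o)-o[1] for o in obs])
r=least_squares(f,[540,200,.5,1.5],loss='soft_l1');p=r.x;print(p.round(3),r.cost);print(f(p).reshape(-1,2).round(1).tolist())
np.save("p.npy",p)
for n,P in(("port",(56,0,19)),("edge",(105,0,16)),("spig",(56,0,43))):print(n,T(p,lidp(p[3],P)).round(),'shut',T(p,lidp(0,P)).round())
E
```

```text
[5.14875e+02 1.94156e+02 4.99000e-01 1.29300e+00] 15.216553844254449
[[0.1, -1.7], [0.5, -0.5], [-0.4, 2.1], [-1.4, -0.4], [0.0, -0.2], [-1.2, -1.1], [-0.8, 0.2], [-0.4, 1.1], [-0.2, 1.5], [-2.6, -0.2], [-0.7, -0.3], [1.3, 1.7], [0.4, -1.7], [0.7, 0.9], [0.2, 4.5]]
port [[583. 231. 131.]] shut [[532. 203.  91.]]
edge [[569. 224. 177.]] shut [[489. 180.  88.]]
spig [[604. 242. 138.]] shut [[532. 203. 115.]]
```

Call:
drive_tool --series "0 0 0 -8.3 0.0; 0 0 0 0 0.0; 0 0 0 0 0.0; 0 0 0 0 0.0" --newtons 30

```text
clock: 0.9
tcp_pos: [219.7, -611.7, 303.9]
ee_rot: [3.142, -0.0, 0.489]
contact_force: [0.3, 0.4, -0.5]
finger_gap: 0.143
grasp_force: 0.0
```

Call:
drive_tool --series "0.039 -0.0305 0 0 0; 0.039 -0.0305 0 0 0; 0.039 -0.0305 0 0 0; 0.039 -0.0305 0 0 0; 0.039 -0.0305 0 0 0; 0.039 -0.0305 0 0 0; 0.039 -0.0305 0 0 0; 0.039 -0.0305 0 0 0; 0 0 0 0 0"

```text
clock: 2.02
tcp_pos: [381.1, -247.3, 304.2]
ee_rot: [3.141, -0.001, 0.494]
contact_force: [-0.5, -0.7, -0.4]
finger_gap: 0.001
grasp_force: 0.0
```

Call:
drive_tool --series "0.0258 -0.0486 0 0 0; 0.0258 -0.0486 0 0 0; 0.0258 -0.0486 0 0 0; 0.0258 -0.0486 0 0 0; 0.0258 -0.0486 0 0 0; 0.0258 -0.0486 0 0 0; 0 0 0 0 0"

```text
clock: 2.9
tcp_pos: [379.5, 82.8, 304.2]
ee_rot: [3.142, -0.0, 0.496]
contact_force: [-0.6, -0.9, -0.3]
finger_gap: 0.001
grasp_force: 0.0
```

Call:
drive_tool --series "0.0518 0.0004 0 0 0; 0.0518 0.0004 0 0 0; 0.0518 0.0004 0 0 0; 0.0518 0.0004 0 0 0; 0.0518 0.0004 0 0 0; 0 0 0 0 0"

```text
clock: 3.65
tcp_pos: [612.1, 199.0, 301.7]
ee_rot: [-3.142, 0.003, 0.487]
contact_force: [0.5, -0.6, 0.1]
finger_gap: 0.001
grasp_force: 0.0
```

```bash
python3 - <<'E'
from h import *
print(env.observe()["tcp_pos"])
t,_=cam("top");s,_=cam("side");show("behind.png",crop(t,150,130,100,110,4),crop(s,250,65,100,110,4))
E
```

```text
[612.11496498 199.00396802 301.68155715]
```

View pics/behind.png

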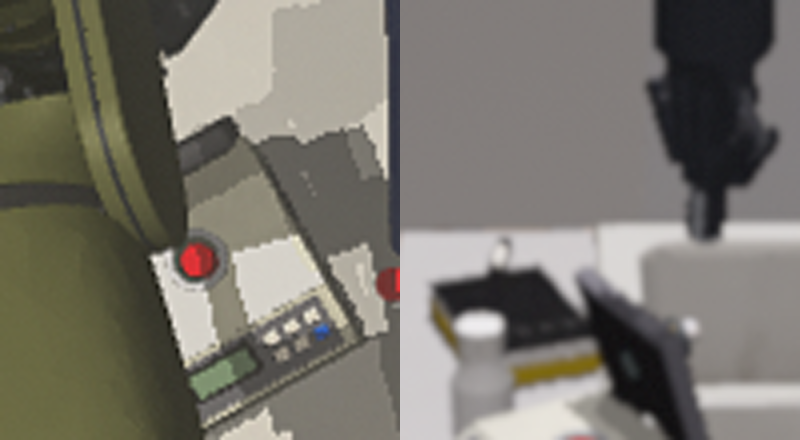

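Call:
drive_tool --series "0 0 0.028 0 0; 0 0 0.0287 0 0; 0 0 0 0 0; -0.007 0 0 0 0; -0.007 0 0 0 0; -0.0047 0 0.001 0 0; -0.0047 0 0.001 0 0; -0.0047 0 0.001 0 0; -0.0047 0 0.001 0 0; 0 0 0 0 0"

```text
clock: 5.0
tcp_pos: [580.5, 185.0, 244.6]
ee_rot: [3.141, -0.002, 0.49]
contact_force: [-0.0, -0.3, 4.9]
finger_gap: 0.001
grasp_force: 2.0
```

```bash
python3 - <<'E'
from h import *
s,_=cam("side");show("c1.png",crop(s,250,65,100,110,5)[:, :],crop(s,250,65,10,110,5))
E
```

```text
(no output)
```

View pics/c1.png

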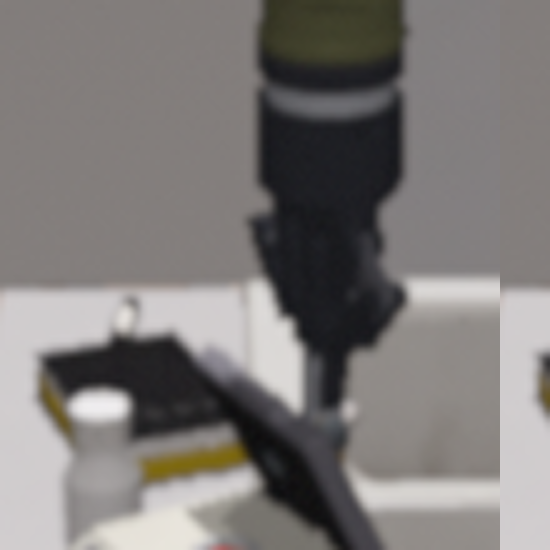

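```bash
python3 - <<'E'
from fit import *
p=np.load("p.npy");s,_=cam("side");o=env.observe();print(o["contact_force"].round(1),o["torque"].round(2))
for a in(1.3,1.2,1.1,1.0,.9,.8):print(a,((proj(s,T(p,lidp(a,[(105,65,0),(105,65,16),(105,-65,16),(56,0,53)])))-[250,65])*5).round().tolist())
tip=o["tcp_pos"]-[0,0,73];print(tip,((proj(s,tip)-[250,65])*5).round())
E
```

```text
[ 1.8 -1.   5.2] [-0.07 -0.12 -0.03]
1.3 [[209.0, 340.0], [233.0, 327.0], [355.0, 419.0], [365.0, 413.0]]
1.2 [[193.0, 349.0], [216.0, 334.0], [338.0, 426.0], [355.0, 411.0]]
1.1 [[178.0, 360.0], [200.0, 343.0], [321.0, 436.0], [344.0, 409.0]]
1.0 [[164.0, 372.0], [185.0, 353.0], [304.0, 447.0], [332.0, 409.0]]
0.9 [[151.0, 385.0], [170.0, 364.0], [288.0, 459.0], [321.0, 411.0]]
0.8 [[139.0, 399.0], [156.0, 377.0], [273.0, 473.0], [309.0, 413.0]]
[580.57986868 185.03792346 171.4992528 ] [[314. 414.]]
```

Call:
drive_tool --series "-0.0047 0 0.002 0 0; -0.0047 0 0.002 0 0; -0.0047 0 0.002 0 0; -0.0047 0 0.002 0 0; -0.0041 0 0.0029 0 0; -0.0041 0 0.0029 0 0; -0.0041 0 0.0029 0 0; -0.0041 0 0.0029 0 0; 0 0 0 0 0"

```text
clock: 6.22
tcp_pos: [548.5, 168.3, 222.5]
ee_rot: [-3.141, 0.002, 0.49]
contact_force: [0.3, -0.1, 0.0]
finger_gap: -0.006
grasp_force: 0.2
```

Call:
drive_tool --series "-0.0035 0 0.0037 0 0; -0.0035 0 0.0037 0 0; -0.0035 0 0.0037 0 0; -0.0035 0 0.0037 0 0; -0.0027 0 0.0043 0 0; -0.0027 0 0.0043 0 0; -0.0027 0 0.0043 0 0; -0.0027 0 0.0043 0 0; 0 0 0 0 0"

```text
clock: 7.35
tcp_pos: [526.9, 156.7, 190.7]
ee_rot: [-3.141, 0.001, 0.49]
contact_force: [-0.2, -0.5, 1.5]
finger_gap: -0.005
grasp_force: 0.0
```

Call:
drive_tool --series "-0.0013 0 0.004 0 0; -0.0013 0 0.004 0 0; -0.001 0 0.004 0 0; -0.001 0 0.004 0 0; -0.0005 0 0.004 0 0; -0.0005 0 0.004 0 0; 0 0 0.002 0 0; 0 0 0.002 0 0; 0 0 0.001 0 0; 0 0 0 0 0"

```text
clock: 8.6
tcp_pos: [522.5, 154.4, 162.5]
ee_rot: [-3.142, -0.001, 0.49]
contact_force: [0.3, 0.0, -0.1]
finger_gap: -0.006
grasp_force: 0.1
```

Call:
drive_tool --series "0 0 0.001 0 0; 0 0 0.001 0 0; 0 0 0.001 0 0; 0 0 0 0 0"

```text
clock: 9.1
tcp_pos: [522.4, 154.3, 160.6]
ee_rot: [-3.141, 0.001, 0.49]
contact_force: [-4.3, -2.1, 7.8]
finger_gap: 0.002
grasp_force: 3.9
```

Call:
drive_tool --series "0 0 0.001 0 0; 0 0 0.001 0 0; 0 0 0 0 0"

```text
clock: 9.48
tcp_pos: [522.5, 154.3, 160.5]
ee_rot: [-3.141, 0.001, 0.49]
contact_force: [-11.5, -3.6, 17.0]
finger_gap: 0.002
grasp_force: 8.9
```

Call:
drive_tool --series "0 0 -0.01 0 0; 0 0 -0.045 0 0; 0 0 -0.045 0 0; -0.032 0.036 0 0 0.085; -0.032 0.036 0 0 0.085; -0.032 0.036 0 0 0.085; -0.032 0.036 0 0 0.085; -0.032 0.036 0 0 0.085; -0.032 0.036 0 0 0.085; 0 0 0 0 0.085; 0 0 0 0 0.085"

```text
clock: 10.85
tcp_pos: [454.6, -126.5, 257.5]
ee_rot: [-3.141, -0.001, 0.489]
contact_force: [-0.2, 0.4, -0.3]
finger_gap: 0.994
grasp_force: 0.0
```

```bash
python3 - <<'E'
from fit import *
p=np.load("p.npy");t,Rt=cam("top");s,Rs=cam("side")
o=env.observe();print(o["tcp_pos"],o["ee_rot"],o["finger_gap"],env.grasp_offset)
A=np.vstack([crop(t,150,150,100,100,4),crop(t,290,170,100,50,4)])
B=np.vstack([crop(s,250,125,100,100,4),crop(s,225,225,100,50,4)])
show("shut.png",A,B)
for P in((56,0,19),(56,0,43),(56,0,53),(105,65,16),(105,-65,16)):
    w=T(p,lidp(0,P));print(P,w.round(1),((proj(t,w)-[150,150]+.5)*4).round(),((proj(s,w)-[250,125]+.5)*4+[400,0]).round())
E
```

```text
[ 454.78560355 -125.79292903  257.45611224] [-3.14136894e+00 -2.26425052e-04  4.91012151e-01] 0.9937618165722686 53.900000000000006
(56, 0, 19) [[531.6 203.2  91. ]] [[194. 176.]] [[579. 185.]]
(56, 0, 43) [[531.6 203.2 115. ]] [[185. 171.]] [[579. 155.]]
(56, 0, 53) [[531.6 203.2 125. ]] [[181. 169.]] [[579. 142.]]
(105, 65, 16) [[457.4 236.9  88. ]] [[142. 295.]] [[475. 166.]]
(105, -65, 16) [[519.6 122.7  88. ]] [[323. 192.]] [[563. 250.]]
```

View pics/shut.png

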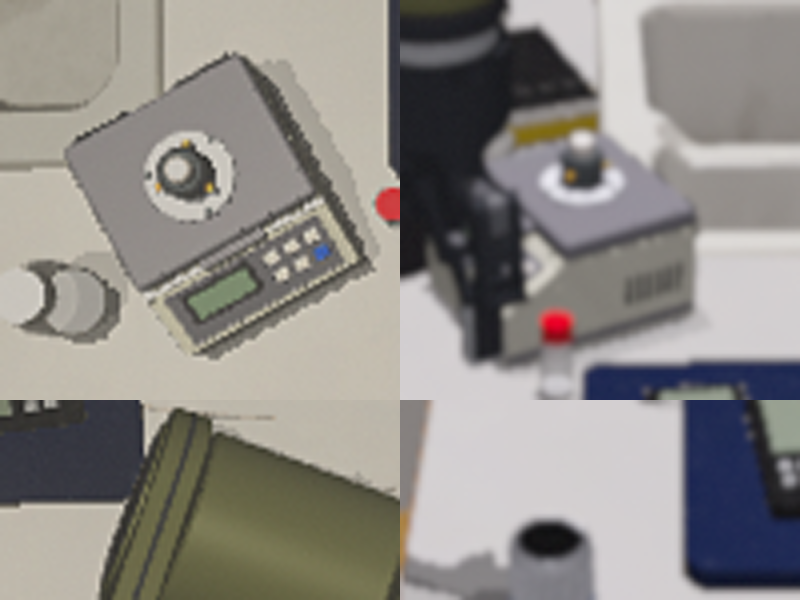

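```bash
python3 - <<'E'
from fit import *
t,Rt=cam("top");s,Rs=cam("side")
def blob(f,R,x,y,w,h,thr,z,k=4):
    g=cv2.cvtColor(crop(f,x,y,w,h,k),cv2.COLOR_BGR2GRAY)
    m=(g>thr).astype(np.uint8);cs,_=cv2.findContours(m,cv2.RETR_EXTERNAL,cv2.CHAIN_APPROX_NONE)
    for c in sorted(cs,key=cv2.contourArea)[-2:]:
        e=cv2.fitEllipse(cv2.convexHull(c));uv=(np.array(e[0])+.5)/k-.5+[x,y]
        print(np.round(e[0],1),np.round(e[1],1),cv2.contourArea(c),ray(f,R,uv,z).round(1))
for thr in(150,175,195):
    print(thr);blob(t,Rt,183,180,30,28,thr,91);blob(s,Rs,280,162,32,17,thr,91)
E
```

```text
150
[104.  110.2] [2.1 4.5] 4.0 [496.1 176.7  91. ]
[56.6 54.9] [91.4 93.3] 6241.5 [531.8 206.4  91. ]
[118.7   7.3] [21.7 66.1] 383.0 [574.9 245.4  91. ]
[62.  32.8] [55.6 94.7] 2391.0 [533.9 209.   91. ]
175
[56.7 55.1] [87.8 89.8] 5757.0 [531.7 206.3  91. ]
[117.    2.7] [17.5 40.7] 217.0 [574.  252.3  91. ]
[61.6 33.5] [46.1 85.5] 1526.0 [533.7 208.   91. ]
195
[56.7 55.1] [85.  86.9] 5282.0 [531.6 206.3  91. ]
[125.9   6.7] [13.2 40.2] 139.5 [580.1 246.3  91. ]
[61.8 33.3] [41.6 81.2] 1046.5 [533.8 208.2  91. ]
```

Call:
drive_tool --series "0 0 0.04 0 0.085; 0 0 0.04 0 0.085; 0 0 0.04 0 0.085; 0 0 0.03 0 0.085; 0 0 0.0185 0 0.085; 0 0 0 0 0.085"

```text
clock: 11.8
tcp_pos: [453.6, -125.5, 87.5]
ee_rot: [-3.139, 0.003, 0.491]
contact_force: [-0.6, 0.0, 0.0]
finger_gap: 0.993
grasp_force: 0.0
```

Call:
drive_tool --series "0 0 0 0 0.02; 0 0 0 0 0.02; 0 0 0 0 0.02; 0 0 0 0 0.02; 0 0 0 0 0.02; 0 0 0 0 0.02" --newtons 60

```text
clock: 12.55
tcp_pos: [455.7, -127.0, 90.8]
ee_rot: [3.14, -0.002, 0.49]
contact_force: [0.3, 1.1, 5.6]
finger_gap: 0.54
grasp_force: 61.7
```

Call:
drive_tool --series "0 0 -0.01 0 0.02; 0 0 -0.04 0 0.02; 0 0 -0.05 0 0.02; 0 0 -0.05 0 0.02; 0 0 0 0 0.02"

```text
clock: 13.18
tcp_pos: [456.6, -127.6, 244.7]
ee_rot: [3.134, -0.006, 0.49]
contact_force: [-0.3, 0.8, -1.4]
finger_gap: 0.536
grasp_force: 61.9
```

Call:
drive_tool --series "0.028 -0.032 0 0 0.02; 0.028 -0.032 0 0 0.02; 0.028 -0.032 0 0 0.02; 0.028 -0.032 0 0 0.02; 0.028 -0.032 0 0 0.02; 0.028 -0.032 0 0 0.02; 0.028 -0.032 0 0 0.02; 0.0293 -0.0327 0 0 0.02; 0 0 0 0 0.02; 0 0 0 0 0.02"

```text
clock: 14.42
tcp_pos: [531.8, 205.4, 237.6]
ee_rot: [-3.141, 0.003, 0.49]
contact_force: [-0.1, 0.6, -1.0]
finger_gap: 0.541
grasp_force: 62.0
```

```bash
python3 - <<'E'
from fit import *
s,_=cam("side");t,_=cam("top");o=env.observe();print(o["tcp_pos"],o["ee_rot"],o["finger_gap"],o["contact_force"])
tc=o["tcp_pos"]
print("cap rim centre px in crop",((proj(s,[tc+[0,0,-89],tc+[0,0,-41]])-[270,105]+.5)*8).round(), "spig top",((proj(s,[(532.5,206,115),(532.5,206,91)])-[270,105]+.5)*8).round())
show("over.png",crop(s,270,105,75,75,8),crop(t,180,165,25,75,8))
E
```

```text
[532.11414311 204.80423479 238.27637744] [-3.14152248e+00  1.64701767e-03  4.88658466e-01] 0.5436802010624509 [-0.26817974 -0.62417796 -2.09177045]
cap rim centre px in crop [[200. 379.]
 [201. 250.]] spig top [[201. 466.]
 [201. 527.]]
```

View pics/over.png

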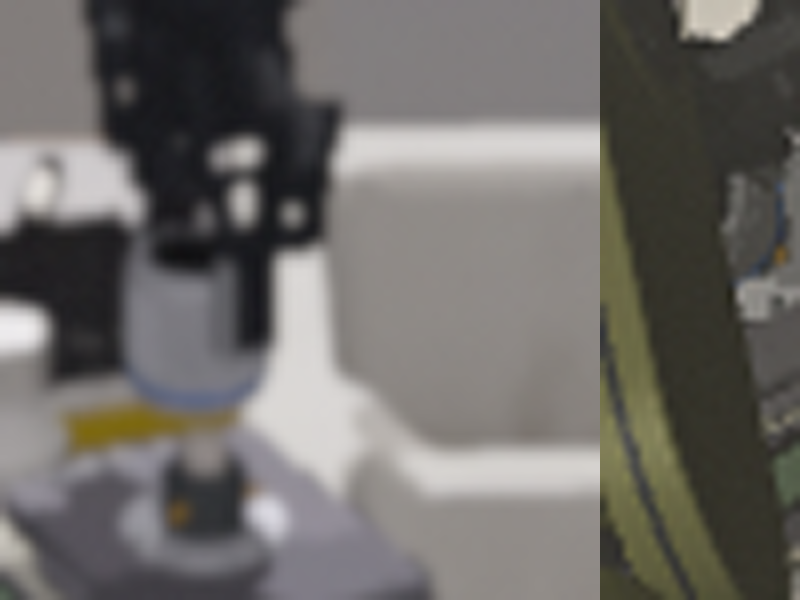

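```bash
python3 - <<'E'
from fit import *
s,_=cam("side");F=s["frame"].astype(int)
for r in (147,149,151,153,159,162,165,167,169,171):
    print(r,[tuple(F[r,c]) if False else int(F[r,c].sum()//3) for c in range(280,312)])
print("blue",[(r,[int(F[r,c,2]-F[r,c,0]) for c in range(282,308)]) for r in range(150,158)])
q=proj(s,[(532,205,120),(542,205,120),(532,215,120),(532,205,130)]);print((q[1:]-q[0]).round(2))
E
```

```text
147 [51, 50, 45, 37, 49, 83, 114, 128, 129, 127, 127, 127, 125, 123, 122, 117, 103, 96, 92, 71, 46, 41, 47, 81, 148, 196, 212, 213, 213, 212, 201, 167]
149 [37, 39, 37, 34, 42, 76, 111, 126, 128, 127, 127, 127, 125, 123, 122, 120, 113, 107, 104, 98, 95, 98, 111, 147, 188, 208, 214, 214, 214, 214, 205, 173]
151 [50, 55, 56, 62, 70, 82, 99, 113, 122, 124, 126, 127, 125, 122, 123, 123, 123, 122, 120, 119, 118, 117, 122, 158, 198, 213, 215, 214, 215, 214, 210, 193]
153 [121, 122, 123, 127, 131, 130, 120, 108, 105, 109, 115, 120, 122, 122, 121, 122, 122, 122, 118, 113, 110, 120, 152, 187, 208, 214, 214, 215, 215, 215, 215, 212]
159 [82, 81, 82, 85, 89, 89, 89, 89, 96, 106, 111, 108, 105, 113, 120, 122, 122, 123, 131, 140, 148, 157, 169, 187, 202, 211, 213, 213, 213, 214, 213, 214]
162 [137, 139, 138, 140, 146, 148, 148, 147, 144, 139, 124, 101, 92, 110, 126, 133, 131, 117, 95, 93, 118, 138, 145, 146, 151, 164, 184, 199, 206, 210, 213, 212]
165 [99, 96, 93, 89, 88, 93, 101, 114, 121, 113, 83, 54, 49, 54, 60, 63, 62, 58, 52, 51, 73, 109, 133, 144, 147, 147, 146, 145, 145, 157, 178, 192]
167
[... 701 characters left out ...]
6, 7, 10, 12, 15, 14, 5, -3, -5, -5, -4]), (153, [-6, -5, -6, -4, 5, 17, 23, 25, 21, 16, 14, 13, 13, 13, 13, 14, 17, 23, 25, 19, 8, 0, -4, -5, -5, -5]), (154, [-10, -11, -12, -12, -10, -7, 1, 16, 25, 26, 26, 26, 28, 29, 28, 25, 25, 24, 18, 7, -1, -3, -5, -5, -6, -5]), (155, [-24, -28, -33, -35, -39, -41, -37, -20, -2, 8, 12, 16, 20, 21, 18, 14, 9, 1, -2, -4, -5, -5, -6, -6, -5, -5]), (156, [-54, -60, -68, -72, -76, -79, -78, -63, -45, -32, -26, -21, -16, -13, -17, -22, -27, -23, -12, -7, -6, -5, -5, -5, -6, -5]), (157, [-87, -92, -97, -101, -102, -104, -103, -93, -84, -74, -65, -57, -50, -46, -47, -48, -42, -28, -12, -7, -6, -5, -5, -5, -6, -5])]
[[ 3.63 -0.02]
 [-0.04 -1.72]
 [ 0.01 -3.22]]
```

Call:
drive_tool --series "0.0025 0 0 0 0.02; 0 0 0.015 0 0.02; 0 0 0.012 0 0.02; 0 0 0 0 0.02; 0 0 0.002 0 0.02; 0 0 0.002 0 0.02; 0 0 0.002 0 0.02; 0 0 0 0 0.02"

```text
clock: 15.58
tcp_pos: [534.8, 207.0, 206.1]
ee_rot: [-3.142, 0.0, 0.49]
contact_force: [0.4, -0.7, -2.7]
finger_gap: 0.535
grasp_force: 62.0
```

Call:
drive_tool --series "0 0 0.0015 0 0.02; 0 0 0.0015 0 0.02; 0 0 0.0015 0 0.02; 0 0 0.0015 0 0.02; 0 0 0 0 0.02"

```text
clock: 16.2
tcp_pos: [534.7, 207.0, 199.8]
ee_rot: [-3.141, 0.0, 0.49]
contact_force: [-0.5, -0.1, -1.2]
finger_gap: 0.543
grasp_force: 62.1
```

Call:
drive_tool --series "0 0 0.0015 0 0.02; 0 0 0.0015 0 0.02; 0 0 0.0015 0 0.02; 0 0 0.001 0 0.02; 0 0 0 0 0.02"

```text
clock: 16.82
tcp_pos: [535.0, 207.1, 195.7]
ee_rot: [-3.141, -0.0, 0.49]
contact_force: [-3.1, 0.2, 5.0]
finger_gap: 0.54
grasp_force: 62.7
```

Call:
drive_tool --series "0 0 0 -10 0.02; 0 0 0 0 0.02; 0 0 0 0 0.02"

```text
clock: 17.2
tcp_pos: [534.9, 207.7, 195.7]
ee_rot: [-3.141, -0.001, 0.661]
contact_force: [-4.0, 3.9, 5.9]
finger_gap: 0.537
grasp_force: 62.7
```

Call:
drive_tool --series "0 0 0 -10 0.02; 0 0 0 0 0.02; 0 0 0 0 0.02"

```text
clock: 17.58
tcp_pos: [534.6, 208.0, 195.6]
ee_rot: [-3.14, -0.001, 0.836]
contact_force: [-4.7, 4.7, 5.7]
finger_gap: 0.54
grasp_force: 62.8
```

Call:
drive_tool --series "0 0 0 -10 0.02; 0 0 0 0 0.02; 0 0 0 0 0.02"

```text
clock: 17.95
tcp_pos: [534.3, 208.3, 195.6]
ee_rot: [-3.139, -0.002, 1.01]
contact_force: [-5.6, 6.0, 6.9]
finger_gap: 0.541
grasp_force: 62.9
```

Call:
drive_tool --series "0 0 0 -10 0.02; 0 0 0 0 0.02; 0 0 0 0 0.02"

```text
clock: 18.32
tcp_pos: [533.9, 208.4, 195.6]
ee_rot: [-3.138, -0.002, 1.184]
contact_force: [-7.5, 5.0, 7.8]
finger_gap: 0.538
grasp_force: 63.0
```

Call:
drive_tool --series "0.001 -0.0015 0 0 0.02; 0 0 0 -10 0.02; 0 0 0 0 0.02; 0 0 0 0 0.02"

```text
clock: 18.82
tcp_pos: [533.3, 209.2, 195.6]
ee_rot: [-3.14, -0.001, 1.359]
contact_force: [-6.3, 3.9, 7.9]
finger_gap: 0.536
grasp_force: 62.9
```

Call:
drive_tool --series "0 0 0 -10 0.02; 0 0 0 0 0.02; 0 0 0 0 0.02"

```text
clock: 19.2
tcp_pos: [532.9, 208.9, 195.2]
ee_rot: [-3.138, -0.0, 1.534]
contact_force: [-7.2, 2.2, 7.3]
finger_gap: 0.54
grasp_force: 62.9
```

Call:
drive_tool --series "0 0 0 -10 0.02; 0 0 0 0 0.02; 0 0 0 0 0.02"

```text
clock: 19.58
tcp_pos: [532.3, 208.9, 193.7]
ee_rot: [-3.137, -0.001, 1.708]
contact_force: [-5.7, 3.4, 2.4]
finger_gap: 0.54
grasp_force: 62.4
```

Call:
drive_tool --series "0.0005 -0.0008 0 0 0.02; 0 0 0.002 0 0.02; 0 0 0.002 0 0.02; 0 0 0 0 0.02"

```text
clock: 20.08
tcp_pos: [532.1, 209.1, 190.0]
ee_rot: [-3.139, -0.001, 1.709]
contact_force: [-4.9, 3.2, 1.5]
finger_gap: 0.536
grasp_force: 62.4
```

Call:
drive_tool --series "0 0 0.002 0 0.02; 0 0 0.002 0 0.02; 0 0 0.002 0 0.02; 0 0 0 0 0.02"

```text
clock: 20.58
tcp_pos: [532.1, 209.2, 185.7]
ee_rot: [-3.139, -0.001, 1.709]
contact_force: [-10.1, 1.0, 10.2]
finger_gap: 0.54
grasp_force: 63.1
```

Call:
drive_tool --series "0 -0.0008 0.001 0 0.02; 0 0 0.002 0 0.02; 0 0 0.001 0 0.02; 0 0 0 0 0.02"

```text
clock: 21.08
tcp_pos: [532.0, 209.1, 182.9]
ee_rot: [-3.141, -0.001, 1.709]
contact_force: [-9.4, 1.7, 13.4]
finger_gap: 0.545
grasp_force: 63.4
```

Call:
drive_tool --series "0 0 0.001 0 0.02; 0 0 0.001 0 0.02; 0 0 0 0 0.02; 0 0 0 0 0.02"

```text
clock: 21.58
tcp_pos: [532.0, 209.2, 181.7]
ee_rot: [-3.14, -0.001, 1.709]
contact_force: [-12.3, -0.1, 18.4]
finger_gap: 0.543
grasp_force: 64.1
```

Call:
drive_tool --series "0 0 0.001 0 0.02; 0 0 0.001 0 0.02; 0 0 0 0 0.02; 0 0 0 0 0.02"

```text
clock: 22.08
tcp_pos: [532.1, 209.3, 181.7]
ee_rot: [-3.14, -0.001, 1.709]
contact_force: [-17.5, -2.0, 26.2]
finger_gap: 0.537
grasp_force: 65.1
```

Call:
drive_tool --series "0 -0.0015 0 0 0.02; 0 0 0 -3 0.02; 0 0 0 0 0.02; 0 0 0 0 0.02"

```text
clock: 22.58
tcp_pos: [531.6, 209.5, 181.6]
ee_rot: [3.139, -0.001, 1.762]
contact_force: [-12.4, 0.4, 22.6]
finger_gap: 0.545
grasp_force: 64.5
```

```bash
python3 - <<'E'
from fit import *
s,_=cam("side");t,_=cam("top");o=env.observe();print(o["tcp_pos"],o["contact_force"].round(1),o["torque"].round(2))
print(((proj(s,[(533.5,207,91),(533.5,207,139)])-[270,115]+.5)*8).round())
show("home.png",crop(s,270,115,75,75,8),crop(t,180,165,25,75,8))
E
```

```text
[531.64138752 209.42769088 181.62337436] [-12.1   2.3  21.8] [0.19 2.07 0.03]
[[204. 445.]
 [204. 323.]]
```

View pics/home.png

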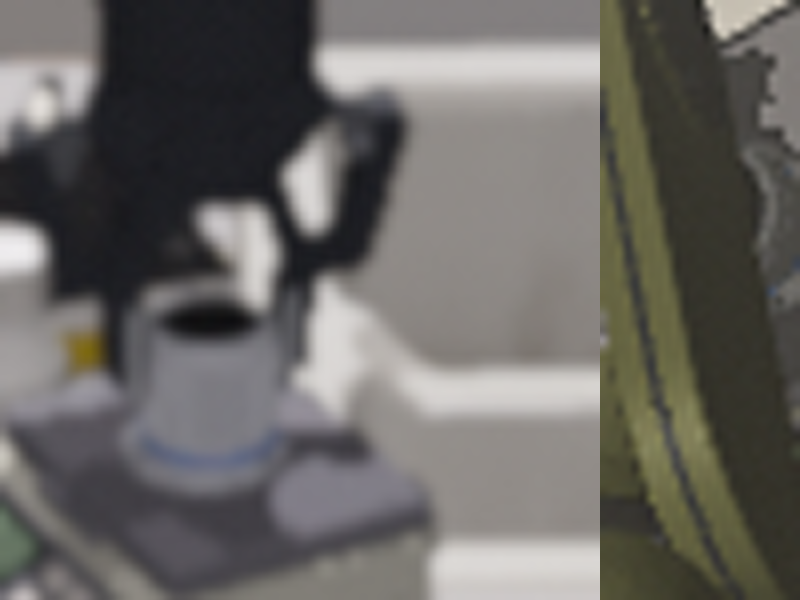

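Call:
drive_tool --series "0 -0.0015 0 0 0.02; 0 0 0 -3 0.02; 0 0 0 0 0.02; 0 0 0 0 0.02"

```text
clock: 23.18
tcp_pos: [531.2, 209.3, 181.7]
ee_rot: [3.136, -0.001, 1.814]
contact_force: [-8.0, 2.2, 18.1]
finger_gap: 0.546
grasp_force: 64.1
```

Call:
drive_tool --series "0 0 0 5 0.02; 0 0 0.001 0 0.02; 0 0 0 0 0.02; 0 0 0 0 0.02"

```text
clock: 23.68
tcp_pos: [531.3, 209.0, 181.6]
ee_rot: [3.136, -0.001, 1.726]
contact_force: [-8.7, -0.6, 23.2]
finger_gap: 0.541
grasp_force: 64.7
```

```bash
python3 -c "
from bench import env
print(env.hand_in())"
```

```text
the job is handed in; nothing more can be done
None
```

I shut the lid, keyed the reference-light cap over the port's pins and pushed it fully home, and handed the job in at 23.7 s with the gripper still pressing it down at about 23 N. The hand-in gave no verdict. I judged the cap flush because its height stopped changing under more push and small turns, and the picture agreed. I kept the arm clear of the beaker, reagent bottle and spare vial but did not check them afterwards.

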